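# Open the label printer's cover by its flush release

## Robot

A 7-joint arm with a two-finger parallel gripper is mounted at the origin on the work surface. World frame = base frame: x ahead of the robot, y to its left, z up, the work surface at z = 0. Lengths are in m, angles in rad, forces in N, time in s.
With the tool pointing down it reaches from about 0.425 to 1.025 m from the base axis. Payload 3.6 kg.
Tool frame: the origin (TCP) lies between the finger pads; the fingertips stand 25 mm ahead of it and the grasp point (between the pads) lies 6 mm ahead of it (manip.nose_length is the distance from the TCP to the fingertips, in m); y points along the fingers, z is the direction in which the jaws open and shut, and the axes are right-handed (so a half turn about y gives the same grasp; the last joint's range is limited). The gripper opens to 85 mm and grips with 20 to 120 N. Pads are 22 mm wide; open, the fingers measure 114 mm over their backs; the gripper's body (76 mm by 85 mm) begins 54 mm behind the grasp point. The pads swing forward as they close: fully open they stand 13 mm farther back than shut.
Start: joints at [-1.258, 0.591, 0.048, 1.609, -0.033, 0.943, -0.034], TCP at [0.286, 0.666, 0.256] pointing down, gripper open.
Joint ranges: [-2.69, 2.69], [-0.47, 2.24], [-1.27, 1.36], [0.19, 2.51], [-1.53, 4.68], [0.08, 2.07], [-3.09, 3.09]. Speed limits (rad/s): [2.57, 2.57, 3.14, 3.14, 3.14, 3.14, 3.14].

## Interface

Orientations are given as a rotation vector (axis times angle).
In Python, from plant import manip gives the robot as it stands.
- The arm moves only by the tool play_rows, never from a script. Its argument "targets" is one flat list of numbers, 5 for each row, row after row: the opening in per cent of the stroke, from 0 (shut) to 100 (fully open), then the shift along the tool's x, y, z in mm, then the turn about the tool's y in degrees. A call has exactly 10 rows; each row is the pose to reach, as a shift and turn from the pose commanded when the call began, along the tool's axes at that moment; what a row does not reach only later rows make up. A row lasts 1/10 s, in which the tool goes at most 50 mm and 8.59 degrees, less where a joint would pass 70% of its speed; a pose out of reach is approached as far as the arm can. A call with a gripper value outside its range is refused whole. The fingers move at their own pace and stop on an object; the grip force is fixed at half the most. Time passes only in rows, so rows that repeat a pose let the fingers close, or fill a call up. It gives the time, the measured TCP pose, the force and the opening at its end, in the units of the state.
- manip.sense(): the state, without advancing time (a new reading comes with each control period).
- manip.read_camera(name): name is "scene" or "top" or "wrist"; returns a dict with "color" (420x560x3 uint8, blue, green, red), "depth" (420x560 float32, m along the optical axis (not along the pixel's ray), 0 where there is no reading), "fx", "fy", "cx", "cy" (pixels), "rvec" (rotation vector, rad) and "tvec" (3), from world to camera coordinates, as OpenCV has them; the wrist camera has in their place "hand_eye" (4x4, takes a point from camera to tool coordinates, whose origin is the TCP and whose axes are the tool frame's). Camera axes: x right, y down, z forward; pixel columns grow to the right and rows downward; lengths in m; the calibration is good to about 2 mm. The wrist camera is an equidistant fisheye: a pixel r from the principal point sees the ray r / f radians off the axis. A picture is of the moment at which its call begins: read the wrist's pose just before it.
- manip.finish_job(): hands the job in, once; it reports no verdict.
Trained networks look in a picture, given as the dict that the camera call returned (one of the last four; its "shot" number tells which), for a name from the list of things; names that differ only in an ending like _2 or _b are one class to them, and where a whole thing is asked for, a point or a joint stands for the part that bears it (a point fixed in the world has none). Each returns a list of dicts, best first, with "score" (0 to 1); they miss things now and then, are a little off and sometimes report something else, mostly with a low value. They report only what shows in the picture. A call takes as long as a camera call.
- manip.recognise(picture, label): "position" ([x, y, z] in m, in world coordinates, good to about 4 mm: the middle of the surface that is visible of it).
- manip.silhouettes(picture, label): "region" (420x560 bool, what is visible of it).
The state is a dict: "clock": time; "joints": joint angles; "joint_vel": joint speeds; "joint_efforts": joint torques, N m; "ee_pos": TCP position; "ee_rot": TCP orientation; "wrist_force": force on the tool from outside, world axes, zero at the start; "torque": the same for the moment, N m; "opening": opening from 0.0 (shut) to 1.0 (fully open).
Only numpy, scipy, OpenCV 4.12 (cv2) and the standard library are available. Lean on these libraries where they do the work, as an engineer would, in place of code of your own. Each camera call takes 0.05 s, during which the arm holds its last target.

## Task

The carton-label printer on the packing bench is due for a new roll. Its cover release is a plain plate of the same grey plastic, sunk almost flush somewhere along the flat strip in front of the roll cover: find it with the fingertips, press it down until the catch lets go and the cover springs up by itself, then take your hand away and leave the cover standing fully open with the release back up. Do not push hard on or force the cover or the housing, and leave the oil filter, the spare roll and the spark plug box where they are.

Things in the scene. Friction and masses are not known exactly. Their poses are not given: they have to be found in the camera images.
- printer: label printer fixed to the bench, 310 mm deep (x), 316 mm wide (y), 146 mm high. Origin: centre of its underside, on the bench; +x from its front to its back (away from the robot), +y to its left side, z up. Side housings 80 mm wide, 136 mm high, at y beyond +-78 mm over the full depth. Between them: at the front (x -155 to -65 mm) the flat strip, behind it (x > -62 mm) the dark roll cover
- strip_mid (a point): on the top of the flat, rigid, level strip, 130 mm above the bench, half-way between the side housings (printer x -110, y 0 mm). The release plate, 39 (printer x) by 53 mm (printer y), lies in a 42 x 56 mm opening of the strip, 2 mm below its surface. Its centre is at printer x -110 mm, anywhere within 40 mm to either side of this point: it differs from printer to printer and is not reported
- release (a joint): how far the release plate is pressed straight down: 0 = up, 0.006 m = bottomed. Sprung: it starts to give at about 2 N, takes about 5.5 N when bottomed, and comes back up by itself. The catch lets go at about 4 mm
- cover (a joint): opening angle of the roll cover (clear window in it, top 146 mm above the bench) about its hinge at the printer's back: 0 = shut and caught, 1.25 rad = fully open. Once the catch lets go a spring swings it up in about one second, its front edge (205 mm from the hinge) rising away from the strip; it then stays open
- label_roll_mid (a point): bystander: spare roll of labels standing on end, 100 mm across, 150 mm tall; point at its centre half-way up
- oil_filter_mid (a point): bystander: black spin-on oil filter, 76 mm across, 90 mm tall; point at its centre half-way up
- plug_box_mid (a point): bystander: white and blue spark plug box lying loose on top of the printer's left side housing, 90 x 26 mm, 26 mm high; point at its centre half-way up

How it is judged:
On the way, in this order (a step that is already met when the one before it is completed fails the run):
1. the release is pressed down with the fingers (value of joint release above 0.0025 m and contact force between the fingers and anything else above 1 N).
2. the catch lets go and the cover springs up (value of joint cover above 0.15 rad), for 0.1 s.
At the end, for the whole second after the job is handed in: the cover stands open at more than 1.1 rad and at rest, the release is back up (less than 1.5 mm down), and the three bystanders are within 30 mm of where they started (value of joint cover above 1.1 rad and velocity of joint cover below 0.05 rad/s and value of joint release below 0.0015 m and distance of each of label_roll_mid, oil_filter_mid, plug_box_mid from where it was at the start of the episode below 0.03 m); the robot touches nothing.
It fails at once if the cover or the housing is pushed with more than 30 N (contact force between any of the fingers, the arm and printer above 30 N).
It fails at once if a bystander is lifted, carried or pushed by more than 30 mm (distance of any of label_roll_mid, oil_filter_mid, plug_box_mid from where it was at the start of the episode above 0.03 m).
It also fails if it takes over 48 s, if anything falls off the work surface, if the arm or the gripper's body presses on something with over 40 N, if the wrist force passes 120 N, or if a joint passes its speed limit or range.

## Working session

There is one attempt and no reset: what is moved stays moved. The work goes in short steps, Python scripts to look and compute and a tool call to move; the robot and the scene stay as the last step left them, time stands still between calls to the robot, and variables do not carry over. Pictures are saved under pics/ and viewed, and the job is handed in when it is done.

Besides the shell and the picture viewer there is one more tool, called after "Emit:" as name(argument=value, ...), one argument or row to a line, values as JSON. play_rows: Moves the arm, as the interface text tells. Its arguments: {"type":"object","properties":{"targets":{"type":"array"}},"required":["targets"]}

```bash
mkdir -p pics; ls
python3 - <<'E'
from plant import manip
import cv2,numpy as np
s=manip.sense()
for k,v in s.items(): print(k,np.round(v,4))
print(manip.nose_length)
for n in ["scene","top"]:
    p=manip.read_camera(n); cv2.imwrite(f"pics/{n}0.png",p["color"])
    for l in ["printer","strip_mid","release","cover","label_roll_mid","oil_filter_mid","plug_box_mid"]:
        try:
            r=manip.recognise(p,l); print(n,l,[(np.round(d["position"],3),round(d["score"],2)) for d in r[:3]])
        except Exception as e: print(n,l,e)
E
```

```text
pics
clock 0.0
joints [-1.2585  0.5921  0.0483  1.6099 -0.0333  0.9427 -0.0337]
joint_vel [-0.0001 -0.0012 -0.0002  0.0006 -0.0014  0.0001 -0.0018]
joint_efforts [ 1.00000e-03 -5.48680e+01  1.54680e+00 -1.98117e+01  9.40000e-03
  8.90000e-03  0.00000e+00]
ee_pos [0.2859 0.6654 0.2551]
ee_rot [-1.5495  0.3186 -0.3181]
wrist_force [ 0.2284 -0.347   0.175 ]
torque [-0.0165 -0.0157  0.0144]
opening 1.0001
0.025
scene printer [(array([ 0.636, -0.146,  0.13 ]), 0.94)]
scene strip_mid [(array([ 0.632, -0.145,  0.138]), 0.66)]
scene release [(array([ 0.465, -0.11 ,  0.132]), 0.72)]
scene cover [(array([ 0.625, -0.129,  0.145]), 0.71)]
scene label_roll_mid [(array([ 0.445, -0.289,  0.132]), 0.86)]
scene oil_filter_mid [(array([0.572, 0.145, 0.083]), 0.64)]
scene plug_box_mid []
top printer [(array([ 0.587, -0.12 ,  0.138]), 0.72)]
top strip_mid [(array([ 0.593, -0.122,  0.139]), 0.69)]
top release [(array([ 0.46 , -0.11 ,  0.131]), 0.88)]
top cover [(array([ 0.618, -0.122,  0.147]), 0.74)]
top label_roll_mid [(array([ 0.418, -0.278,  0.152]), 0.84)]
top oil_filter_mid [(array([0.56 , 0.155, 0.088]), 0.82)]
top plug_box_mid [(array([ 0.687, -0.023,  0.16 ]), 0.58)]
```

View pics/scene0.png

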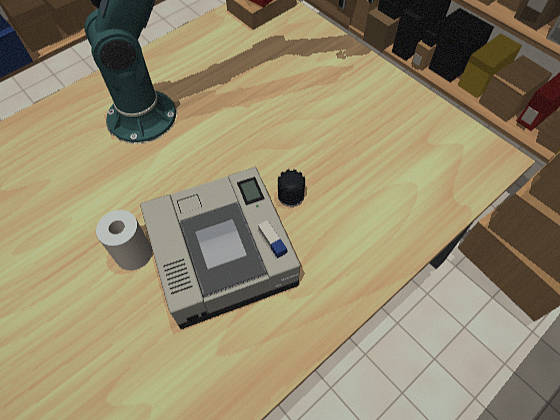

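View pics/top0.png

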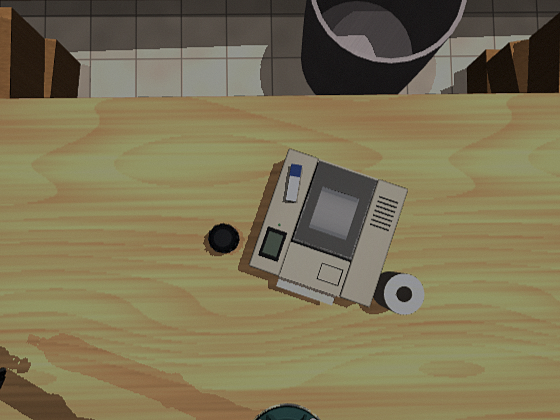

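The scene view shows the printer with the cover at about (220,245) and a rectangular outline on the strip at about (188,203). The top view shows the outline at (330,273), the filter at (223,238), the roll at (404,294) and the plug box at (293,183). Next I'll fit the printer pose and rectify the strip.

```bash
cat > h.py <<'E'
from plant import manip
import cv2,numpy as np
def w2c(p): return cv2.Rodrigues(np.array(p["rvec"],float))[0],np.array(p["tvec"],float).ravel()
def cloud(p):
    R,t=w2c(p);d=p["depth"];v,u=np.indices(d.shape)
    c=np.stack([(u-p["cx"])/p["fx"]*d,(v-p["cy"])/p["fy"]*d,d],-1)
    return (c-t)@R
def proj(p,P):
    R,t=w2c(p);c=np.atleast_2d(P)@R.T+t
    return np.stack([c[:,0]/c[:,2]*p["fx"]+p["cx"],c[:,1]/c[:,2]*p["fy"]+p["cy"]],1)
E
python3 - <<'E'
from h import *
for n in ["top","scene"]:
    p=manip.read_camera(n);W=cloud(p);z=W[...,2]
    m=(z>.122)&(z<.142)&(p["depth"]>0)
    m2=(z>.1)&(z<.155)&(p["depth"]>0)
    s=manip.silhouettes(p,"printer"); reg=s[0]["region"] if s else m*0
    k=cv2.dilate(reg.astype(np.uint8),np.ones((7,7)))>0
    pts=W[m2&k][:,:2].astype(np.float32)
    r=cv2.minAreaRect(pts);print(n,r, np.round(cv2.boxPoints(r),3).tolist())
    c=np.array(r[0]);
    a=np.radians(r[2]); 
    yaw=[x for x in (a,a-np.pi/2,a+np.pi/2) if abs(x)<np.pi/4][0]
    print("yaw",np.degrees(yaw))
    for l in ["release"]:
        s=manip.silhouettes(p,l)
        for d in s: 
            q=W[d["region"]&(p["depth"]>0)]; rr=cv2.minAreaRect(q[:,:2].astype(np.float32));print(l,d["score"],rr,np.median(q[:,2]))
            e=np.array([[np.cos(yaw),np.sin(yaw)],[-np.sin(yaw),np.cos(yaw)]]); print("in printer",e@(np.array(rr[0])-c))
    # rectified strip view: 1px=0.4mm ; rows = -x , cols = -y
    ex=np.array([np.cos(yaw),np.sin(yaw)]);ey=np.array([-ex[1],ex[0]])
    X,Y=np.meshgrid(np.arange(-.05,-.165,-.0003),np.arange(.1,-.1,-.0003),indexing="ij")
    P=np.concatenate([c+X[...,None]*ex+Y[...,None]*ey,np.full(X.shape+(1,),.13)],-1)
    uv=proj(p,P.reshape(-1,3)).reshape(X.shape+(2,)).astype(np.float32)
    cv2.imwrite(f"pics/rect_{n}.png",cv2.remap(p["color"],uv[...,0],uv[...,1],cv2.INTER_LINEAR))
E
python3 -c "
import cv2,numpy as np
a=cv2.imread('pics/rect_top.png');b=cv2.imread('pics/rect_scene.png');print(a.shape);cv2.imwrite('pics/rect.png',np.vstack([a[:300,:800],b[:300,:800]])[:600])"
```

```text
top ((0.5754497647285461, -0.11900502443313599), (0.332646906375885, 0.31081947684288025), 70.19507598876953) [[0.37299999594688416, -0.22300000488758087], [0.6650000214576721, -0.328000009059906], [0.777999997138977, -0.014999999664723873], [0.4860000014305115, 0.09000000357627869]]
yaw -19.80492401123047
release 0.88 ((0.46140679717063904, -0.1112552285194397), (0.06184716150164604, 0.04252506420016289), 70.97425079345703) 0.12816516781873305
in printer [-0.10992329 -0.03134849]
scene ((0.5825519561767578, -0.11142568290233612), (0.3161579966545105, 0.31251242756843567), 70.0522232055664) [[0.38199999928474426, -0.2070000022649765], [0.6759999990463257, -0.31299999356269836], [0.7829999923706055, -0.01600000075995922], [0.49000000953674316, 0.09000000357627869]]
yaw -19.947776794433594
release 0.55 ((0.46536344289779663, -0.11094333231449127), (0.0498453788459301, 0.037648580968379974), 74.61262512207031) 0.12674840598105097
in printer [-0.11032223 -0.03952703]
(384, 667, 3)
```

```bash
python3 -c "
import cv2;print(cv2.imread('pics/rect.png').shape)"
```

```text
(600, 667, 3)
```

View pics/rect.png

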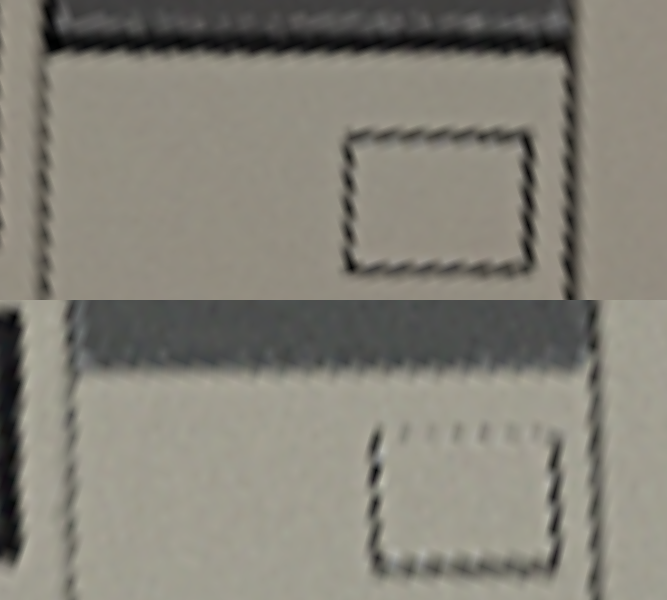

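```bash
cat >> h.py <<'E'
def plan(T,zaxis=None):
    s=manip.sense();R=cv2.Rodrigues(np.array(s["ee_rot"]))[0];p=np.array(s["ee_pos"])
    return R,(R.T@(np.array(T)-p))*1000
E
python3 - <<'E'
from h import *
R,d=plan([0.463,-.112,.2]);print(np.round(R,3));print("via",np.round(plan([.50,.25,.25])[1]),"above",np.round(plan([.460,-.110,.23])[1]))
yaw=np.radians(-19.9)
for nm,t in (("ex",[np.cos(yaw),np.sin(yaw),0]),("ey",[-np.sin(yaw),np.cos(yaw),0])):
    q=R.T@np.array(t); print(nm,np.round(q,3))
E
```

```text
[[ 0.919  0.     0.395]
 [-0.395  0.     0.919]
 [ 0.    -1.     0.   ]]
via [ 361.    6. -298.] above [ 466.   26. -644.]
ex [0.998 0.    0.058]
ey [-0.058  0.     0.998]
```

Emit:
play_rows(
  targets=[0,30,0,-20,0,0,70,0,-50,0,0,110,0,-80,0,0,150,0,-115,0,0,190,0,-150,0,0,230,0,-185,0,0,265,0,-215,0,0,300,0,-250,0,0,330,0,-280,0,0,350,0,-300,0],
)

```text
clock: 2.1
ee_pos: [0.4909, 0.2476, 0.2566]
ee_rot: [-1.548, 0.321, -0.323]
wrist_force: [0.7, -0.1, -1.2]
opening: -0.001
```

Run:
```python
from h import *
R,d=plan([0.460,-.110,.20]);print(np.round(d),manip.sense()["wrist_force"])
```

```text
[ 114.   57. -340.] [ 0.68388262 -0.1344931  -1.22942076]
```

Emit:
play_rows(
  targets=[0,10,0,-35,0,0,25,0,-75,0,0,40,5,-115,0,0,55,15,-155,0,0,70,25,-195,0,0,85,35,-235,0,0,100,45,-275,0,0,110,52,-315,0,0,114,57,-340,0,0,114,57,-340,0],
)

```text
clock: 3.1
ee_pos: [0.4583, -0.1094, 0.199]
ee_rot: [-1.548, 0.325, -0.324]
wrist_force: [-0.6, -0.2, -0.7]
opening: -0.001
```

Run:
```python
from h import *
R,d=plan([0.460,-.110,.16]);s=manip.sense();print(np.round(d,1),s["ee_pos"],s["wrist_force"],s["joints"])
for n in ["scene","wrist"]:
    p=manip.read_camera(n);cv2.imwrite(f"pics/{n}1.png",p["color"])
```

```text
[ 1.8 39.   0.2] [ 0.45832507 -0.10937749  0.19896919] [-0.56842158 -0.17918617 -0.7108371 ] [ 0.02835415  0.3692841   0.13801913  2.22194839 -0.09049793  0.55660858
  1.39123387]
```

View pics/scene1.png

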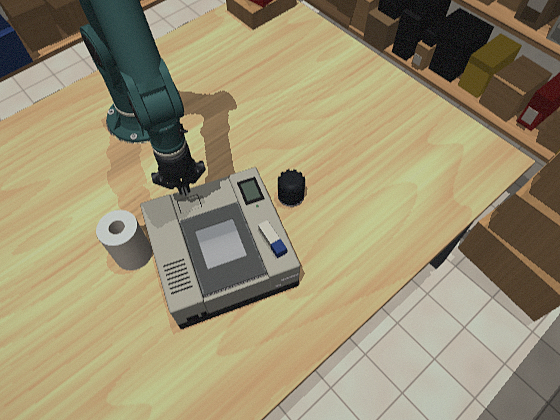

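View pics/wrist1.png

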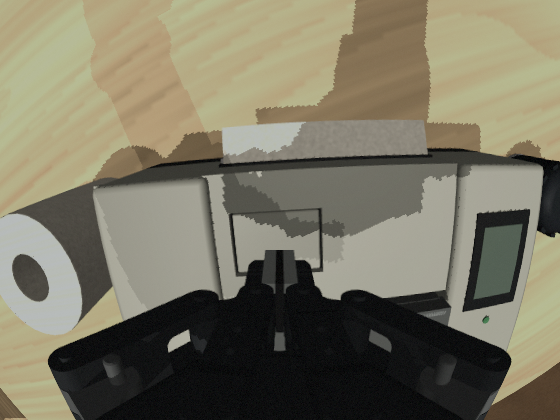

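Run:
```python
from h import *
s=manip.sense();R=cv2.Rodrigues(np.array(s["ee_rot"]))[0];t=np.array(s["ee_pos"])
p=manip.read_camera("wrist");H=np.array(p["hand_eye"])
print(np.round(H,3))
def pt(u,v,z):
    a=np.array([(u-p["cx"])/p["fx"],(v-p["cy"])/p["fy"]]);r=np.linalg.norm(a)
    ray=np.array([*(a/r*np.sin(r)),np.cos(r)]); o=R@H[:3,3]+t; w=R@H[:3,:3]@ray
    return o+w*(z-o[2])/w[2]
P=[pt(u,v,.13) for u,v in [(231,213),(320,209),(322,271),(235,274)]]
for q in P: print(np.round(q,3))
c=np.mean(P,0);print("centre",c,"tool",np.round(R.T@(c-t)*1000,1))
```

```text
[[ 0.     0.965  0.261 -0.067]
 [ 0.    -0.261  0.965 -0.117]
 [ 1.    -0.    -0.     0.   ]
 [ 0.     0.     0.     1.   ]]
[ 0.434 -0.125  0.13 ]
[ 0.453 -0.076  0.13 ]
[ 0.491 -0.089  0.13 ]
[ 0.471 -0.141  0.13 ]
centre [ 0.46219654 -0.10770568  0.13      ] tool [ 2.9 69.4 -1.3]
```

Emit:
play_rows(
  targets=[0,1,15,-1,0,0,1,28,-1,0,0,1,36,-1,0,0,1,40,-1,0,0,1,42,-1,0,0,1,43,-1,0,0,1,44,-1,0,0,1,45,-1,0,0,1,46,-1,0,0,1,46,-1,0],
)

```text
clock: 4.25
ee_pos: [0.4604, -0.1064, 0.1533]
ee_rot: [-1.547, 0.318, -0.318]
wrist_force: [-0.5, 0.3, 0.7]
opening: -0.001
```

Emit:
play_rows(
  targets=[0,0,0.5,0,0,0,0,1,0,0,0,0,1.5,0,0,0,0,2,0,0,0,0,2,0,0,0,0,2,0,0,0,0,2,0,0,0,0,2,0,0,0,0,2,0,0,0,0,2,0,0],
)

```text
clock: 5.25
ee_pos: [0.4605, -0.1064, 0.1513]
ee_rot: [-1.547, 0.318, -0.318]
wrist_force: [-1.0, -0.8, 3.4]
opening: 0.001
```

Emit:
play_rows(
  targets=[0,0,0.5,0,0,0,0,1,0,0,0,0,1.5,0,0,0,0,2,0,0,0,0,2.5,0,0,0,0,3,0,0,0,0,3,0,0,0,0,3,0,0,0,0,3,0,0,0,0,3,0,0],
)

```text
clock: 6.25
ee_pos: [0.4605, -0.1064, 0.1484]
ee_rot: [-1.547, 0.318, -0.318]
wrist_force: [-0.9, -0.8, 5.0]
opening: 0.0
```

Run:
```python
from h import *
for n in ["scene"]:
    p=manip.read_camera(n);cv2.imwrite(f"pics/{n}2.png",p["color"])
```

```text
(no output)
```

View pics/scene2.png

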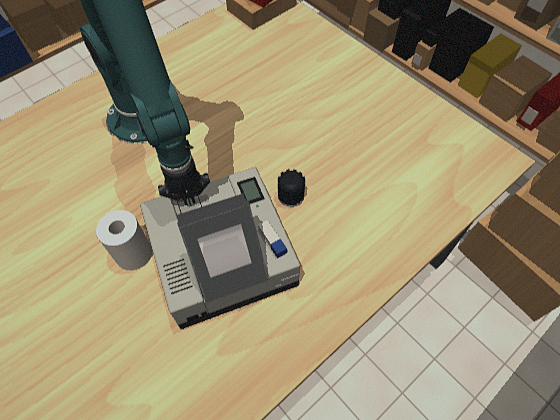

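The force of about 5 N matches a pressed plate, and the scene view shows the cover front edge lifting at about (215,215). I'll hold here so it can swing.

Emit:
play_rows(
  targets=[0,0,0,0,0,0,0,0,0,0,0,0,0,0,0,0,0,0,0,0,0,0,0,0,0,0,0,0,0,0,0,0,0,0,0,0,0,0,0,0,0,0,0,0,0,0,0,0,0,0],
)

```text
clock: 7.3
ee_pos: [0.4605, -0.1064, 0.1483]
ee_rot: [-1.547, 0.318, -0.318]
wrist_force: [-0.6, -0.6, 4.4]
opening: 0.002
```

Run:
```python
from h import *
for n in ["scene"]:
    p=manip.read_camera(n);cv2.imwrite(f"pics/{n}3.png",p["color"])
```

```text
(no output)
```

View pics/scene3.png

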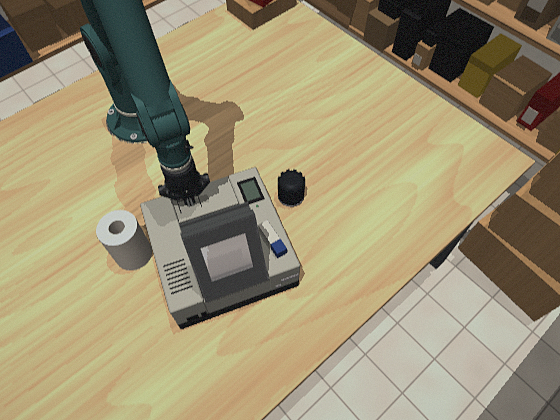

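Emit:
play_rows(
  targets=[0,0,-2,0,0,0,0,-6,0,0,0,-3,-15,0,0,0,-6,-30,0,0,0,-8,-50,0,0,0,-10,-70,0,0,0,-10,-90,10,0,0,-10,-100,40,0,0,-10,-105,80,0,0,-10,-105,100,0],
)

```text
clock: 8.35
ee_pos: [0.4918, -0.0069, 0.2548]
ee_rot: [-1.545, 0.314, -0.317]
wrist_force: [-0.4, 0.1, -0.1]
opening: 0.0
```

Run:
```python
from h import *
ims=[]
for n in ["scene","top"]:
    p=manip.read_camera(n);cv2.imwrite(f"pics/{n}4.png",p["color"])
    W=cloud(p);yaw=np.radians(-19.9);c=np.array([.579,-.115]);ex=np.array([np.cos(yaw),np.sin(yaw)])
    for l in ["cover","label_roll_mid","oil_filter_mid","plug_box_mid"]:
        print(n,l,[(np.round(d["position"],3),round(d["score"],2)) for d in manip.recognise(p,l)[:2]])
    X=(W[...,:2]-c)@ex; Y=(W[...,:2]-c)@np.array([-ex[1],ex[0]])
    m=(abs(Y)<.07)&(X>-.06)&(X<.2)&(W[...,2]>.152)&(W[...,2]<.45)
    if m.sum()>20:
        print(m.sum(),"z",np.percentile(W[m][:,2],[2,50,98]),"x",np.percentile(X[m],[2,50,98]),"slope",np.arctan(np.polyfit(X[m],W[m][:,2],1)[0]))
print(manip.sense()["ee_pos"],manip.sense()["wrist_force"])
```

```text
scene cover [(array([ 0.688, -0.152,  0.256]), 0.57)]
scene label_roll_mid [(array([ 0.447, -0.289,  0.133]), 0.82)]
scene oil_filter_mid [(array([0.575, 0.148, 0.081]), 0.7)]
scene plug_box_mid [(array([ 0.696, -0.028,  0.16 ]), 0.55)]
5063 z [0.15714022 0.26549955 0.32524462] x [0.0639517  0.11315966 0.15098959] slope -1.1394812572574204
top cover [(array([ 0.666, -0.141,  0.323]), 0.86), (array([ 0.684, -0.025,  0.163]), 0.21)]
top label_roll_mid [(array([ 0.418, -0.28 ,  0.149]), 0.89)]
top oil_filter_mid [(array([0.555, 0.153, 0.086]), 0.68)]
top plug_box_mid [(array([ 0.684, -0.023,  0.16 ]), 0.74)]
1709 z [0.16463678 0.32090714 0.32845976] x [0.05748725 0.08406365 0.14517325] slope -1.0728254786438474
[ 0.49015919 -0.01162858  0.25320219] [-0.33669591  0.16318762 -0.37167641]
```

View pics/scene4.png

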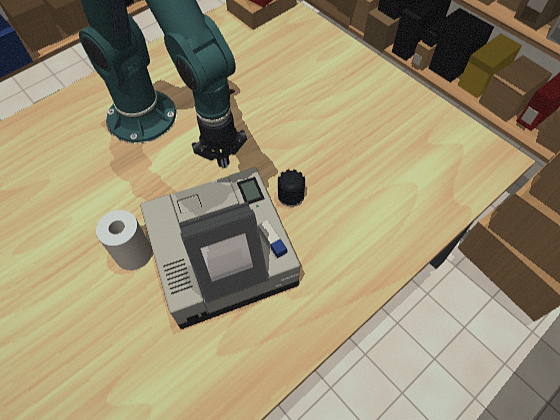

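View pics/top4.png

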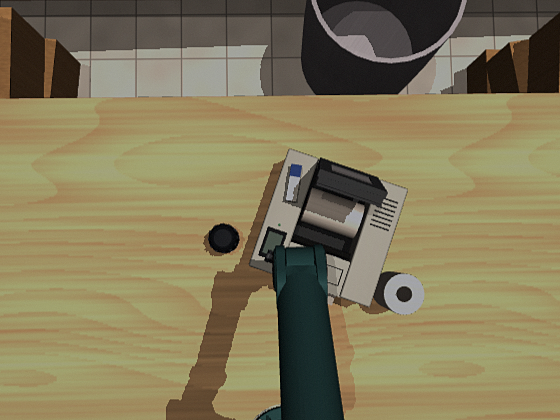

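The cover stands up: its top edge is at about 0.325 m, which fits 1.25 rad (roll and filter are also where they were). I'll let the arm settle, then check the plate height and the cover's stillness.

Emit:
play_rows(
  targets=[0,-5,0,20,0,0,-10,0,40,0,0,-10,0,60,0,0,-10,0,60,0,0,-10,0,60,0,0,-10,0,60,0,0,-10,0,60,0,0,-10,0,60,0,0,-10,0,60,0,0,-10,0,60,0],
)

```text
clock: 9.85
ee_pos: [0.5052, 0.0483, 0.2533]
ee_rot: [-1.547, 0.319, -0.319]
wrist_force: [0.1, -0.5, 0.3]
opening: -0.003
```

Run:
```python
from h import *
p=manip.read_camera("scene");W=cloud(p);yaw=np.radians(-19.9);c=np.array([.5826,-.1114]);ex=np.array([np.cos(yaw),np.sin(yaw)])
X=(W[...,:2]-c)@ex; Y=(W[...,:2]-c)@np.array([-ex[1],ex[0]]);z=W[...,2]
a=(abs(X+.11)<.013)&(abs(Y+.04)<.018);b=(abs(X+.11)<.013)&(abs(Y-.02)<.018)
print("plate z",np.median(z[a]),a.sum(),"strip z",np.median(z[b]),b.sum())
m=(abs(Y)<.07)&(X>-.06)&(z>.152)&(z<.45)&(X<.2)
print("z98",np.percentile(z[m],98),manip.sense()["wrist_force"],manip.sense()["clock"])
```

```text
plate z 0.12677814894443679 123 strip z 0.12883281833382845 115
z98 0.3253742707578952 [-0.1545231  -0.13978746 -0.6080069 ] 9.9
```

The plate is 2 mm below the strip, so it is back up. The cover edge hasn't moved, so I'm handing in the job.

```bash
python3 -c "
from plant import manip
print(manip.finish_job())"
```

```text
the job is handed in; nothing more can be done
None
```

The printer cover is standing open and the release is back up. I handed the job in at about 10 s, and no verdict was reported.

I found the release plate in the camera pictures, about 40 mm to the right of the strip's middle; the top, scene and wrist cameras agreed to about 5 mm. I did not feel along the strip for it. Contact confirmed it: the plate gave under the closed fingertips at 3.4 N about 2 mm down. I pressed about 5 mm in all, reading 5.0 N at the end. The cover sprang up, and I lifted the hand away.

Last checks:
- **Cover:** its top edge is at 0.325 m, which fits the fully open 1.25 rad. It was at the same height in two pictures 1.5 s apart. Straight-line fits to the depth points gave 1.07–1.14 rad, a little low. I put that down to points from the cover's edge and the roll mixing in.
- **Release:** the plate measures 2 mm below the strip, its rest position.
- **Bystanders:** after the lift, the oil filter, spare roll and plug box were all within about 6 mm of where they were first seen.
- **Robot:** the wrist force was close to zero, with the arm clear of everything.

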